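# Unmould a baked pastry case and plate it

## Task

Swing the hinged hood of the tart mould (the one with the red bar handle) fully open so that it rests back on its stop, and leave it open. Then lift the crisp pastry case up out of the mould and set it down gently, upright, in the middle of the empty glass plate and let go. Do not drop or tip the pastry, and do not disturb the plate already served or the other things standing about.

Things in the scene. Friction and masses are not known exactly. Their poses are not given: they have to be found in the camera images.
- mould: The tart mould: an aluminium block 110 x 110 x 28 mm, fixed to the table, under a hinged hood of the same plan. Origin at the centre of its underside, on the table; x points from the handle side to the hinge side, y along the hinge, z up. In its top an oblong cavity, 94 (along x) x 48 (along y) mm, 16 mm deep, sits in the middle; the top of the block is flat all round it.
- lid (a joint): Angle of the hood in rad: 0 shut, 1.9 on its stop (leaning back past upright, where it stays by its own weight). Let go below about 1.3 it falls shut. The hood weighs 0.4 kg and swings freely. Shut, its top is 67 mm above the table; 110 x 110 mm, hollow beneath.
- lid_handle (a point): Middle of the hood's red round bar: 12 mm thick, 90 mm long along the mould's y, carried at its two ends by 10 mm steel rods; 44 mm of free gap between it and the hood's front wall. Shut, it is 105 mm in front of (-x) the mould's origin and 48 mm above the table. It swings in an arc of 165 mm radius about the hinge.
- lid_hinge (a point): Middle of the hinge line, 59 mm behind (+x) the mould's origin and 28 mm above the table; fixed. The line runs along the mould's y; opening turns the handle up and over towards +x of the mould.
- pastry_mid (a point): Centre, half-way up, of the golden pastry case in the mould: rigid hollow oblong boat, 90 (its x) x 44 (its y) x 42 mm tall, walls 5 mm, straight flat sides over the middle 46 mm, open at the top, 60 g. It stands loosely (about 2 mm play) in the cavity, its x along the mould's x, with 26 mm of its height above the block; hidden under the hood until that is opened.
- plate_mid (a point): Middle of the upper face of the empty plate's flat floor, 6 mm above the table. Round fluted pale amber glass, 204 mm across, rim 18 mm high, flat floor about 138 mm across, 0.5 kg, loose.
- served_plate_mid (a point): The same point of the other plate, alike, which already carries a pastry case. Leave alone.
- served_mid (a point): Centre of the pastry case on the served plate, the same shape. Leave alone.
- squeeze_bottle_mid (a point): Half-way up a white squeeze bottle, 58 mm across, 170 mm tall, at the far side. Leave alone.
- steel_pot_mid (a point): Half-way up an open steel pot, 110 mm across, 100 mm tall, at the far side. Leave alone.
- spice_jar_mid (a point): Half-way up a small jar, 48 mm across, 75 mm tall, at the far side. Leave alone.
- spatula_grip (a point): Grip of a red-handled spatula lying along x at the right side of the table (-y), blade towards the robot, about 25 mm high at most. Leave alone.
Things that resemble listed ones, but are neither listed nor needed, are in the scene too. What is shaped like the part that bears plate_mid but yellow is not meant.

How it is judged:
On the way, in this order (a step that is already met when the one before it is completed fails the run):
1. the hood is open, resting on its stop (value of joint lid above 1.75 rad and velocity of joint lid below 0.2 rad/s), for 0.2 s.
2. the pastry case is lifted clear of the mould, upright, with the hood still open (value of joint lid above 1.75 rad and z of pastry_mid in the frame of mould above 0.06 m and angle between pastry_mid's own z axis and vertical below 0.4 rad), for 0.1 s.
At the end, for the whole second after the job is handed in: The hood stands open on its stop (beyond 1.75 rad); the pastry case stands upright (within 0.12 rad) and at rest on the floor of the empty plate, its centre within 25 mm of the plate's centre, released (value of joint lid above 1.75 rad and horizontal distance between pastry_mid and plate_mid below 0.025 m and height (world z) of pastry_mid between 0.021 and 0.033 m and angle between pastry_mid's own z axis and vertical below 0.12 rad and linear speed of pastry below 0.02 m/s and angle between plate_mid's own z axis and vertical below 0.05 rad and contact force between the fingers and pastry below 0.05 N); the robot touches nothing.
It fails at once if the pastry case is tipped over (more than 0.8 rad) (angle between pastry_mid's own z axis and vertical above 0.8 rad).
It fails at once if the pastry case is dropped (falls free of the fingers faster than 0.6 m/s, about 20 mm) (linear speed of pastry above 0.6 m/s and contact force between the fingers and pastry below 0.05 N).
It fails at once if the empty plate is pushed more than 40 mm (distance of plate_mid from where it was at the start of the episode above 0.04 m).
It fails at once if the served plate or its pastry is moved more than 20 mm (distance of any of served_plate_mid, served_mid from where it was at the start of the episode above 0.02 m).
It fails at once if a bystander (bottle, pot, jar, spatula) is moved more than 30 mm (distance of any of squeeze_bottle_mid, steel_pot_mid, spice_jar_mid, spatula_grip from where it was at the start of the episode above 0.03 m).
It also fails if it takes over 64 s, if anything falls off the work surface, if the arm or the gripper's body presses on something with over 40 N, if the wrist force passes 120 N, or if a joint passes its speed limit or range.

## Robot

A 6-joint arm with a two-finger parallel gripper is mounted at the origin on the work surface. World frame = base frame: x ahead of the robot, y to its left, z up, the work surface at z = 0. Lengths are in m, angles in rad, forces in N, time in s.
With the tool pointing down it reaches from about 0.275 to 0.825 m from the base axis. Payload 5.2 kg.
Tool frame: the origin (TCP) lies between the finger pads; the fingertips stand 17 mm ahead of it and the grasp point (between the pads) lies 2 mm behind it (manip.tip_reach is the distance from the TCP to the fingertips, in m); z points along the fingers, y is the line along which they close (so a half turn about z gives the same grasp; the last joint's range is limited). The gripper opens to 93 mm and grips with 3 to 60 N. Pads are 15 mm wide; open, the fingers measure 128 mm over their backs; the gripper's body (75 mm by 188 mm) begins 65 mm behind the grasp point.
Start: joints at [-1.532, 0.259, 1.535, -0, 1.348, -0.203], TCP at [0.132, -0.534, 0.236] pointing down, gripper open.
Joint ranges: [-3.14, 3.14], [-0.91, 2.08], [0.19, 2.58], [-1.22, 4.36], [0.22, 2.71], [-3.12, 3.12]. Speed limits (rad/s): [2.57, 2.57, 3.14, 3.14, 3.14, 3.14].

## Interface

Orientations are given as a unit quaternion [x, y, z, w].
In Python, from bench import manip gives the robot as it stands. The module is installed in compiled form; this text tells all that it offers.
- The arm moves only by the tool step_arm, never from a script. Its argument "increments" is one flat list of numbers, 7 for each row, row after row: the turn, a rotation vector about the tool's x, y, z in units of 8 degrees (1.0 is 8 degrees), then the shift along the tool's x, y, z in units of 25 mm (1.0 is 25 mm), then the opening, from -1 (shut) to 1 (fully open), so that 0 is half open. A call has 1 to 8 rows; each row is the pose to reach, as a shift and turn from the pose commanded when the call began, along the tool's axes at that moment; what a row does not reach only later rows make up. A row lasts 1/10 s, in which the tool goes at most 50 mm and 8.59 degrees, less where a joint would pass 70% of its speed; a pose out of reach is approached as far as the arm can. A call with a gripper value outside its range is refused whole. The fingers move at their own pace and stop on an object; "squeeze" is the grip in N (left out, the last holds). Time passes only in rows, so rows that repeat a pose let the fingers close. It gives the time, the measured TCP pose, the force, the opening and the grip force at its end, in the units of the state.
- manip.get_obs(): the state, without advancing time (a new reading comes with each control period).
- manip.snapshot(name): name is "scene" or "top" or "wrist"; returns a dict with "frame" (480x640x3 uint8, red, green, blue), "mtx" (3x3 intrinsics, pixels), "rvec" (rotation vector, rad) and "tvec" (3), from world to camera coordinates, as OpenCV has them; the wrist camera has in their place "tool_from_camera" (4x4, takes a point from camera to tool coordinates, whose origin is the TCP and whose axes are the flange's). Camera axes: x right, y down, z forward; pixel columns grow to the right and rows downward; lengths in m; the calibration is good to about 2 mm. A picture is of the moment at which its call begins: read the wrist's pose just before it. There is no depth.
- manip.job_done(): hands the job in; it is judged then, once.
The state is a dict: "time": time; "qpos": joint angles; "joint_vel": joint speeds; "joint_efforts": joint torques, N m; "tcp_pos": TCP position; "tool_rot": TCP orientation; "contact_force": force on the tool from outside, world axes, zero at the start; "wrist_torque": the same for the moment, N m; "width": opening from 0.0 (shut) to 1.0 (fully open); "grasp_force": force on a finger pad.
Only numpy, scipy, OpenCV 4.12 (cv2) and the standard library are available. Lean on these libraries where they do the work, as an engineer would, in place of code of your own. Each camera call takes 0.05 s, during which the arm holds its last target. There are 200 camera calls.

## Working session

There is one attempt and no reset: what is moved stays moved. The work goes in short steps, Python scripts to look and compute and a tool call to move; the robot and the scene stay as the last step left them, time stands still between calls to the robot, and variables do not carry over. Pictures are saved under pics/ and viewed, at most 10 in all, crops included, and the job is handed in when it is done.

Besides the shell and the picture viewer there is one more tool, called after "Request:" as name(argument=value, ...) on one line, values as JSON. step_arm: Moves the arm, as the interface text tells. Its arguments: {"type":"object","properties":{"increments":{"type":"array"},"squeeze":{"type":"number"}},"required":["increments"]}

```bash
mkdir -p pics
cat > h.py <<'E'
import numpy as np, cv2
from scipy.spatial.transform import Rotation as R
from bench import manip
def snap(n,f):
    o=manip.get_obs(); s=manip.snapshot(n); s['obs']=o
    cv2.imwrite('pics/'+f,s['frame'][:,:,::-1]); 
    np.save('pics/'+f+'.npy',s,allow_pickle=True); return s
def load(f): return np.load('pics/'+f+'.npy',allow_pickle=True).item()
def cam(s):
    if 'rvec' in s:
        r=cv2.Rodrigues(np.array(s['rvec'],float))[0]; t=np.array(s['tvec'],float).ravel()
        return r.T,-r.T@t
    T=np.array(s['tool_from_camera']); r=R.from_quat(s['obs']['tool_rot']).as_matrix()
    return r@T[:3,:3], r@T[:3,3]+np.array(s['obs']['tcp_pos'])
def pt(s,u,v,z):
    Rw,c=cam(s); d=Rw@np.linalg.inv(s['mtx'])@[u,v,1]; return c+d*(z-c[2])/d[2]
def proj(s,p):
    Rw,c=cam(s); q=np.array(s['mtx'])@(Rw.T@(np.array(p)-c)); return q[:2]/q[2]
def rel(p,quat=None):
    "shift units and turn units from current pose to p/quat"
    o=manip.get_obs(); r=R.from_quat(o['tool_rot'])
    print('shift',np.round(r.inv().apply(np.array(p)-o['tcp_pos'])/.025,2))
    if quat is not None: print('turn',np.round(np.degrees((r.inv()*R.from_quat(quat)).as_rotvec())/8,2))
E
python3 - <<'E'
from h import *
s=snap('scene','scene.png'); t=snap('top','top.png')
for x in (s,t): print(cam(x)[1],cam(x)[0][:,2])
o=manip.get_obs(); print(o['tool_rot'],o['tcp_pos'],R.from_quat(o['tool_rot']).as_matrix().round(3), manip.tip_reach)
E
```

```text
[ 1.1128703  -0.76026407  0.92957794] [-0.50208777  0.5429133  -0.67316641]
[ 0.35430459 -0.07670149  1.23773129] [ 0.12854476 -0.01272406 -0.99162208]
[ 9.92699846e-01  1.20608401e-01  5.32282770e-05 -7.91885776e-04] [ 0.13168419 -0.53355079  0.23491311] [[ 0.971  0.239 -0.   ]
 [ 0.239 -0.971  0.002]
 [ 0.    -0.002 -1.   ]] 0.017
```

View pics/scene.png

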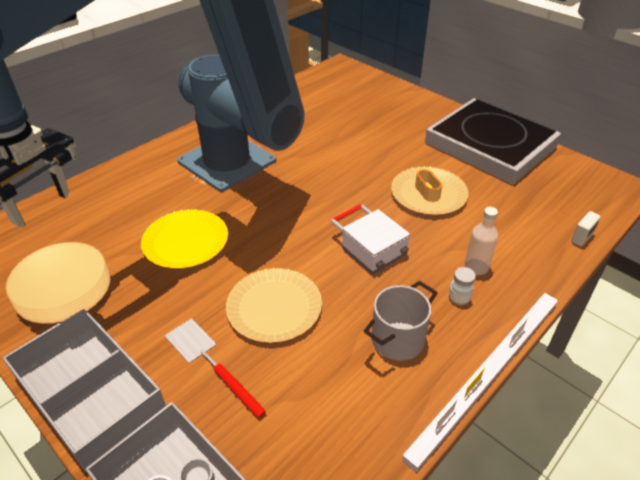

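View pics/top.png

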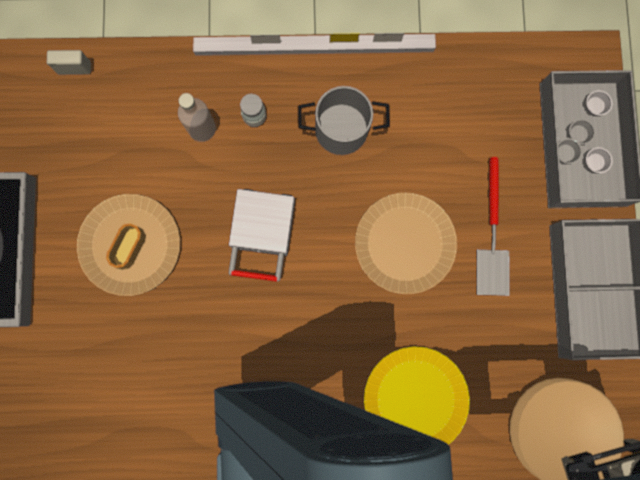

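The scene picture shows the mould at (375,238) with its red bar at (348,213), and in the top picture at (262,220) with the bar at (254,275). These could be taken for the empty plate in the top view:
- (406,243): amber, fluted, empty.
- (417,398): yellow, so excluded.
- (567,428): a thick tan disc, not a fluted plate.
- (129,245): the served plate.

I choose (406,243), and check it together with the mould in one crop.

Run:
```python
from h import *
t=load('top.png'); f=t['frame'][:,:,::-1]
a=cv2.resize(f[175:295,220:300],None,fx=5,fy=5,interpolation=cv2.INTER_CUBIC)
b=cv2.resize(f[180:300,345:465],None,fx=3,fy=3,interpolation=cv2.INTER_CUBIC)
c=np.zeros((600,760,3),np.uint8); c[:600,:400]=a; c[:360,400:]=b
cv2.imwrite('pics/crop.png',c)
```

```text
(no output)
```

View pics/crop.png

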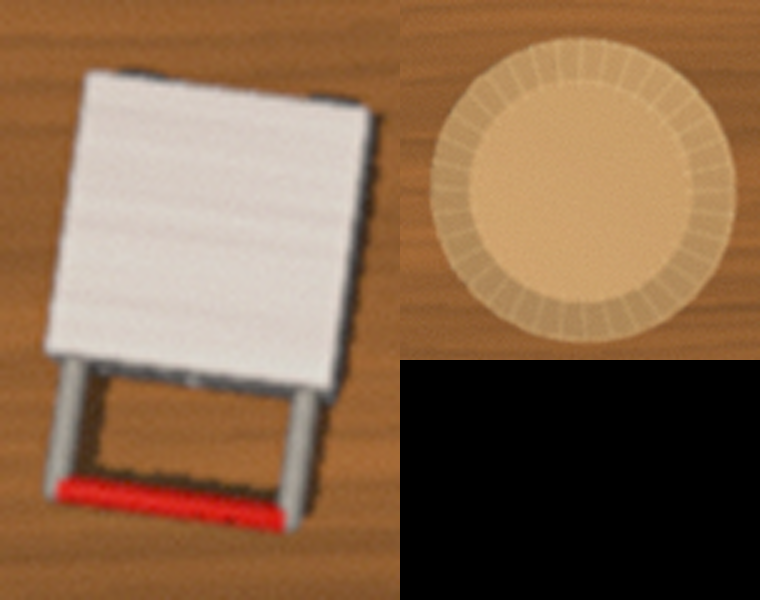

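The crop shows the hood's corners at crop pixels (90,72), (370,105), (335,388) and (47,352), and the red bar from (58,490) to (287,520). The plate is fluted amber and empty, with its floor centred at about (580,190) in the crop, so the choice holds.

Run:
```python
from h import *
t=load('top.png')
C=[pt(t,220+u/5-.4,175+v/5-.4,.067) for u,v in [(90,72),(370,105),(335,388),(47,352)]]
for c in C: print(c.round(4))
m=np.mean(C,0); print('mid',m.round(4))
B=[pt(t,220+u/5-.4,175+v/5-.4,.048) for u,v in [(58,490),(287,520)]]
b=np.mean(B,0); print('bar',b.round(4),B)
x=(C[0]+C[1]-C[2]-C[3])[:2]; print('yaw',np.degrees(np.arctan2(x[1],x[0])), 'len',np.linalg.norm(x)/2)
y=(C[0]+C[3]-C[1]-C[2])[:2]; print(np.degrees(np.arctan2(-y[0],y[1])),np.linalg.norm(y)/2)
d=(m-b)[:2];print('m-b',np.linalg.norm(d),np.degrees(np.arctan2(d[1],d[0])))
print('plate',pt(t,405-.3,243.4-.3,.006), pt(t,345+583.5/3-.3,180+190.5/3-.3,.018))
w=np.array(manip.get_obs()['qpos']);print(w)
```

```text
[0.6021 0.0548 0.067 ]
[ 0.5873 -0.0527  0.067 ]
[ 0.4781 -0.0376  0.067 ]
[0.494  0.0716 0.067 ]
mid [0.5404 0.009  0.067 ]
bar [0.4362 0.026  0.048 ] [array([0.44280896, 0.06989819, 0.048     ]), array([ 0.4295683, -0.0178586,  0.048    ])]
yaw -8.326456461063424 len 0.10979457118587725
-8.069318584394809 0.1094298745620151
m-b 0.10557847946270503 -9.265670694995558
plate [ 0.49841833 -0.27269709  0.006     ] [ 0.49172128 -0.53898527  0.018     ]
[-1.53181662e+00  2.59274055e-01  1.53593770e+00 -2.40986286e-05
  1.34796807e+00 -2.02820500e-01]
```

```bash
cat >> h.py <<'E'
def down(deg):
    "tool down, tool y at world yaw deg"
    a=np.radians(deg); c,s=np.cos(a),np.sin(a)
    return R.from_matrix(np.array([[-s,c,0],[c,s,0],[0,0,-1]]).T).as_quat()
E
python3 - <<'E'
from h import *
rel([.436,.026,.16],down(-8.5))
E
```

```text
shift [ 17.18 -18.81   3.03]
turn [-0.01 -0.01 -8.46]
```

Request:
step_arm(increments=[0,0,-1,2.2,-2.4,0,-0.2,0,0,-2,3.9,-4.3,0,-0.2,0,0,-3,5.3,-5.8,0,-0.2,0,0,-4,6.6,-7.2,0,-0.2,0,0,-5,7.9,-8.7,0,-0.2,0,0,-6,9.3,-10.1,0,-0.2,0,0,-7,10.6,-11.6,0,-0.2,0,0,-8,11.9,-13,0,-0.2])

```text
time: 0.9
tcp_pos: [0.3236, -0.1809, 0.2356]
tool_rot: [0.776, 0.63, 0.0, 0.0]
contact_force: [0.7, -0.2, -0.6]
width: 0.409
grasp_force: 0.0
```

Run:
```python
from h import *
rel([.436,.026,.16],down(-8.5)); o=manip.get_obs(); print(o['time'],o['tcp_pos'],o['qpos'],o['width'])
```

```text
shift [9.02 2.7  3.02]
turn [ 0.    0.   -0.42]
0.9 [ 0.32355106 -0.1808756   0.23558939] [-8.13431873e-01 -7.84632241e-02  1.91265037e+00  1.33209404e-04
  1.30722028e+00 -6.06486006e-01] 0.4090691791746807
```

Request:
step_arm(increments=[0,0,-0.4,9,2.7,3,-0.2,0,0,-0.4,9,2.7,3,-0.2,0,0,-0.4,9,2.7,3,-0.2,0,0,-0.4,9,2.7,3,-0.2,0,0,-0.4,9,2.7,3,-0.2,0,0,-0.4,9,2.7,3,-0.2,0,0,-0.4,9,2.7,3,-0.2,0,0,-0.4,9,2.7,3,-0.2])

```text
time: 1.7
tcp_pos: [0.4363, 0.0222, 0.1608]
tool_rot: [0.76, 0.65, -0.0, 0.0]
contact_force: [-0.3, -0.1, 1.0]
width: 0.403
grasp_force: 0.0
```

Run:
```python
from h import *
s=snap('wrist','w1.png'); rel([.436,.026,.16],down(-8.5)); print(s['obs']['tcp_pos'])
print(proj(s,[.436,.026,.048]), [proj(s,p) for p in ([.4428,.0699,.048],[.4296,-.0179,.048])])
```

```text
shift [ 0.16 -0.04  0.04]
turn [ 0.    0.   -0.07]
[0.43630292 0.02222559 0.16075141]
[315.69243398 237.29002003] [array([315.48965051, 174.11447336]), array([316.41258958, 295.41163896])]
```

View pics/w1.png

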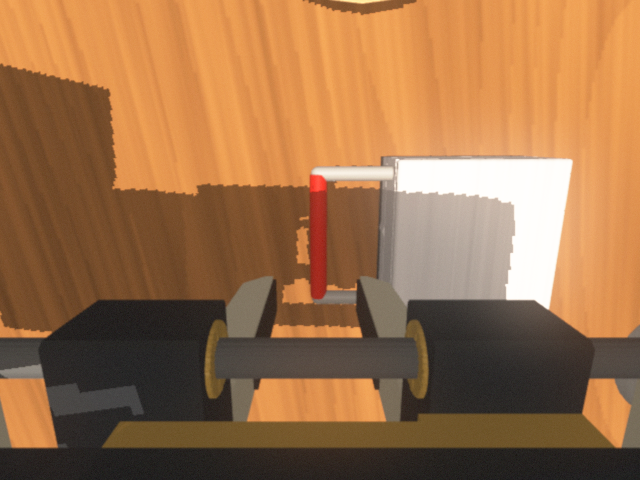

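The wrist view shows the red bar from (319,172) to (319,298), centred between the fingers and within 2 mm of the estimate. I descend and grip it.

Request:
step_arm(increments=[0,0,0,0.14,0.04,2,-0.2,0,0,0,0.14,0.04,3.5,-0.2,0,0,0,0.14,0.04,4.6,-0.2,0,0,0,0.14,0.04,4.6,-0.2,0,0,0,0.14,0.04,4.6,-1,0,0,0,0.14,0.04,4.6,-1,0,0,0,0.14,0.04,4.6,-1,0,0,0,0.14,0.04,4.6,-1], squeeze=15)

```text
time: 2.55
tcp_pos: [0.4383, 0.026, 0.0469]
tool_rot: [0.76, 0.65, 0.0, 0.0]
contact_force: [-1.5, -1.1, 8.2]
width: 0.122
grasp_force: 15.0
```

Request:
step_arm(increments=[0,0,0,0,0,0,-1,0,0,0,0,0,0,-1,0,0,0,0,0,0,-1])

```text
time: 2.85
tcp_pos: [0.4383, 0.026, 0.0469]
tool_rot: [0.76, 0.65, 0.0, 0.001]
contact_force: [-2.9, -1.1, 7.4]
width: 0.125
grasp_force: 15.0
```

Request:
step_arm(increments=[0,0,0,0,0.17,-0.9,-1,0,0,0,0,0.47,-1.77,-1,0,0,0,0,0.89,-2.6,-1,0,0,0,0,1.42,-3.35,-1,0,0,0,0,2.05,-4.02,-1,0,0,0,0,2.76,-4.6,-1,0,0,0,0,3.55,-5.08,-1,0,0,0,0,4.4,-5.44,-1], squeeze=15)

```text
time: 3.65
tcp_pos: [0.5465, 0.0093, 0.1843]
tool_rot: [0.76, 0.65, -0.0, 0.0]
contact_force: [-1.1, -1.4, 1.4]
width: 0.124
grasp_force: 15.0
```

Request:
step_arm(increments=[0,0,0,0,0.89,-0.24,-1,0,0,0,0,1.8,-0.35,-1,0,0,0,0,2.72,-0.34,-1,0,0,0,0,3.63,-0.19,-1,0,0,0,0,4.1,-0.07,-1,0,0,0,0,4.51,0.08,-1,0,0,0,0,4.75,0.18,-1,0,0,0,0,4.75,0.18,-1])

```text
time: 4.45
tcp_pos: [0.6652, -0.0094, 0.1776]
tool_rot: [0.76, 0.65, 0.001, 0.001]
contact_force: [2.9, -0.1, 5.2]
width: 0.122
grasp_force: 15.0
```

Run:
```python
from h import *
s=snap('scene','s2.png'); print(s['obs']['contact_force'],s['obs']['tcp_pos'],s['obs']['width'])
f=s['frame'][100:300,260:520,::-1]; cv2.imwrite('pics/s2c.png',cv2.resize(f,None,fx=3,fy=3))
```

```text
[ 2.85291847 -0.12616323  5.22862431] [ 0.6652177  -0.00942582  0.17758339] 0.12249728238044355
```

View pics/s2c.png

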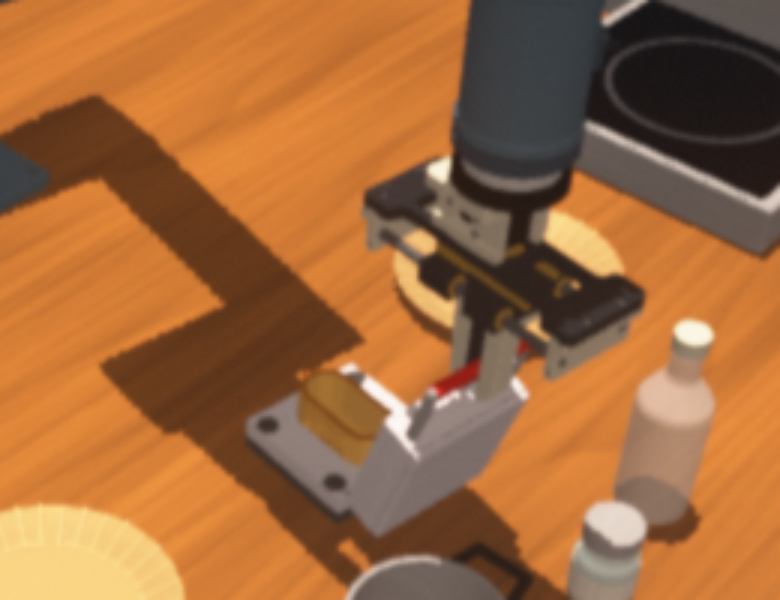

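The hood is open past upright with its bar still in the fingers, and the pastry can be seen in the mould. I release the bar and rise.

Request:
step_arm(increments=[0,0,0,0,0,0,-0.2,0,0,0,0,0,0,-0.2,0,0,0,0,0,0,-0.2,0,0,0,0,0,-1,-0.2,0,0,0,0,0,-2,-0.2,0,0,0,0,0,-3,-0.2,0,0,0,0,0,-4,0.4,0,0,0,0,0,-4,0.4])

```text
time: 5.3
tcp_pos: [0.665, -0.0095, 0.281]
tool_rot: [0.76, 0.65, 0.002, 0.002]
contact_force: [-0.5, 0.2, -0.3]
width: 0.523
grasp_force: 0.0
```

Run:
```python
from h import *
s=snap('scene','s3.png'); t=snap('top','t3.png'); print(s['obs']['contact_force'],s['obs']['qpos'])
a=cv2.resize(s['frame'][150:300,300:430,::-1],None,fx=3,fy=4); b=cv2.resize(t['frame'][150:300,220:320,::-1],None,fx=4,fy=4,interpolation=cv2.INTER_CUBIC)
cv2.imwrite('pics/c3.png',np.hstack([a,b]))
rel([.540,.009,.30],down(81.6));rel([.540,.009,.30],down(-98.4))
```

```text
[-0.49159762  0.23183598 -0.25622418] [-1.81680467e-01  4.44789685e-01  1.15661229e+00 -1.00473799e-04
  1.53451544e+00 -2.55938167e-02]
shift [-0.05 -5.   -0.93]
turn [ -0.    -0.   -11.32]
shift [-0.05 -5.   -0.93]
turn [-0.    0.   11.18]
```

View pics/c3.png

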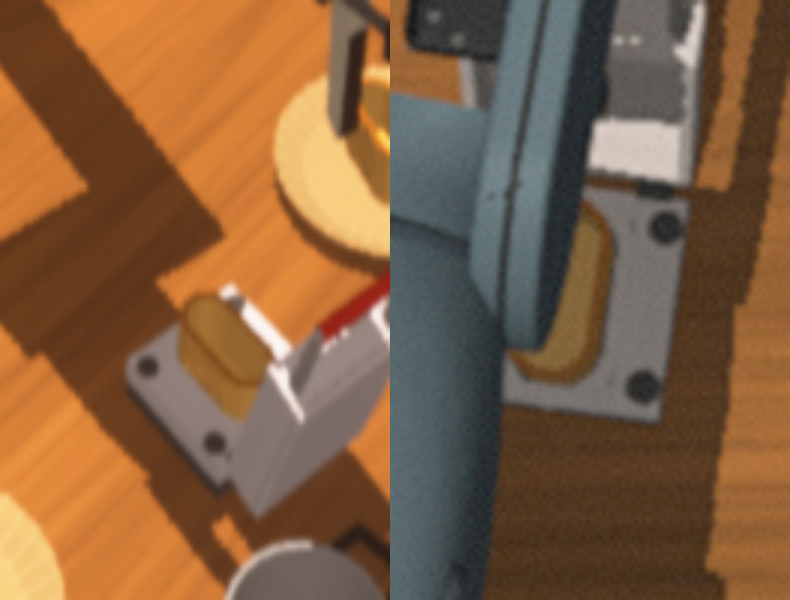

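Request:
step_arm(increments=[0,0,-1,0,-0.7,-0.5,0.4,0,0,-2,0,-1.4,-0.9,0.4,0,0,-3,0,-2.1,-0.9,0.4,0,0,-4,0,-2.8,-0.9,0.4,0,0,-5,0,-3.5,-0.9,0.4,0,0,-6,0,-4.2,-0.9,0.4,0,0,-7,0,-5,-0.9,0.4,0,0,-8,0,-5,-0.9,0.4])

```text
time: 6.2
tcp_pos: [0.5374, 0.0108, 0.2978]
tool_rot: [0.297, 0.955, -0.0, -0.002]
contact_force: [0.0, -0.8, 0.2]
width: 0.699
grasp_force: 0.0
```

Run:
```python
from h import *
rel([.540,.009,.18],down(81.6)); s=manip.snapshot('wrist'); print(np.array(s['tool_from_camera']).round(3),manip.get_obs()['qpos'])
```

```text
shift [-0.15  0.01  4.71]
turn [-0.01 -0.03 -3.27]
[[-0.    -0.969 -0.248  0.069]
 [ 1.     0.    -0.001  0.   ]
 [ 0.001 -0.248  0.969 -0.15 ]
 [ 0.     0.     0.     1.   ]] [-1.87633246e-01  2.06220871e-01  1.45193381e+00 -1.19584903e-04
  1.48747506e+00 -1.16127516e+00]
```

Request:
step_arm(increments=[0,0,-1,-0.1,0,1,0.4,0,0,-2,-0.15,0,2,0.4,0,0,-3,-0.15,0,3,0.4,0,0,-3.27,-0.15,0,4,0.4,0,0,-3.27,-0.15,0,4.7,0.4,0,0,-3.27,-0.15,0,4.7,0.4,0,0,-3.27,-0.15,0,4.7,0.4])

```text
time: 6.95
tcp_pos: [0.5431, 0.008, 0.1813]
tool_rot: [0.077, 0.997, 0.0, -0.001]
contact_force: [0.8, -0.9, 0.7]
width: 0.702
grasp_force: 0.0
```

Run:
```python
from h import *
s=snap('wrist','w2.png'); print(s['obs']['tcp_pos']); rel([.540,.009,.18],down(81.6))
a=np.radians(-8.4); M=lambda x,y,z:[.5404+x*np.cos(a)-y*np.sin(a),.009+x*np.sin(a)+y*np.cos(a),z]
for q in [(0,0,.054),(-.045,0,.054),(0,.022,.054),(0,-.022,.054),(-.055,.055,.028),(-.055,-.055,.028)]: print(q,proj(s,M(*q)).round(1))
```

```text
[0.5431395  0.00799847 0.18128587]
shift [0.16 0.02 0.09]
turn [ 0.   -0.   -0.06]
(0, 0, 0.054) [316.8 235. ]
(-0.045, 0, 0.054) [316.3 174.2]
(0, 0.022, 0.054) [346.1 234.7]
(0, -0.022, 0.054) [287.4 235.2]
(-0.055, 0.055, 0.028) [386.7 158.1]
(-0.055, -0.055, 0.028) [245.7 159.3]
```

View pics/w2.png

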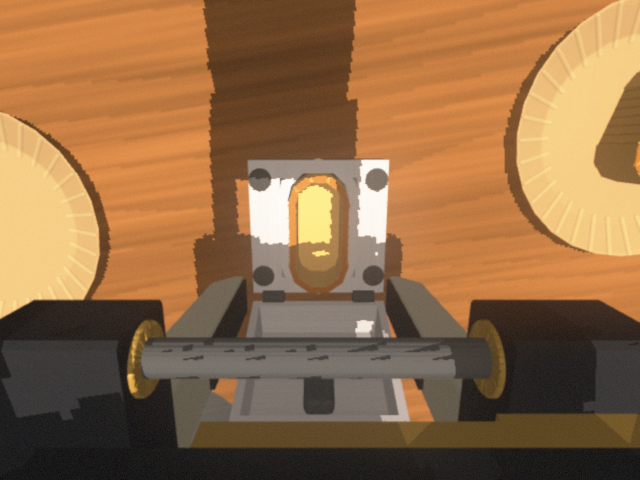

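The wrist view shows the pastry's opening centred at (319,232), within 3 px of the prediction, and the hood lying back behind it. I descend with a 1–2 mm correction.

Request:
step_arm(increments=[0,0,-0.06,0.18,0.07,1,0.4,0,0,-0.06,0.18,0.07,2,0.4,0,0,-0.06,0.18,0.07,3,0.4,0,0,-0.06,0.18,0.07,4,0.4,0,0,-0.06,0.18,0.07,4.8,0.4,0,0,-0.06,0.18,0.07,5.2,0.4,0,0,-0.06,0.18,0.07,5.3,0.4,0,0,-0.06,0.18,0.07,5.3,0.4])

```text
time: 7.8
tcp_pos: [0.5402, 0.0102, 0.0504]
tool_rot: [0.073, 0.997, -0.0, 0.001]
contact_force: [0.4, 0.9, -0.2]
width: 0.7
grasp_force: 0.0
```

Request:
step_arm(increments=[0,0,0,0,0,0,0.1,0,0,0,0,0,0,-0.1,0,0,0,0,0,0,-0.3,0,0,0,0,0,0,-0.3,0,0,0,0,0,0,-0.3,0,0,0,0,0,0,-0.3], squeeze=8)

```text
time: 8.4
tcp_pos: [0.54, 0.0103, 0.0504]
tool_rot: [0.072, 0.997, -0.0, 0.001]
contact_force: [-0.7, 0.5, 5.8]
width: 0.474
grasp_force: 8.0
```

Request:
step_arm(increments=[0,0,0,0,0,-0.3,-0.3,0,0,0,0,0,-0.7,-0.3,0,0,0,0,0,-1.2,-0.3,0,0,0,0,0,-1.9,-0.3,0,0,0,0,0,-2.6,-0.3,0,0,0,0,0,-3.3,-0.3,0,0,0,0,0,-4,-0.3,0,0,0,0,0,-4,-0.3], squeeze=10)

```text
time: 9.2
tcp_pos: [0.5413, 0.01, 0.1534]
tool_rot: [0.072, 0.997, -0.0, 0.003]
contact_force: [-0.0, -0.6, -0.5]
width: 0.474
grasp_force: 10.0
```

Run:
```python
from h import *
s=snap('wrist','w3.png'); t=snap('top','t4.png')
a=np.hstack([cv2.resize(s['frame'],(400,300)),cv2.resize(t['frame'],(400,300))])
b=np.hstack([cv2.resize(t['frame'][175:310,340:475],(300,300)),np.zeros((300,500,3),np.uint8)])
cv2.imwrite('pics/c4.png',np.vstack([a,b])[:,:,::-1])
print(manip.get_obs()['width']); rel([.498,-.273,.15],down(81.6)); rel([.498,-.273,.15],down(51.6))
```

```text
0.47257782407572224
shift [ 1.000e-02 -1.145e+01  2.000e-02]
turn [-0.    0.01  0.01]
shift [ 1.000e-02 -1.145e+01  2.000e-02]
turn [0.   0.01 3.76]
```

View pics/c4.png

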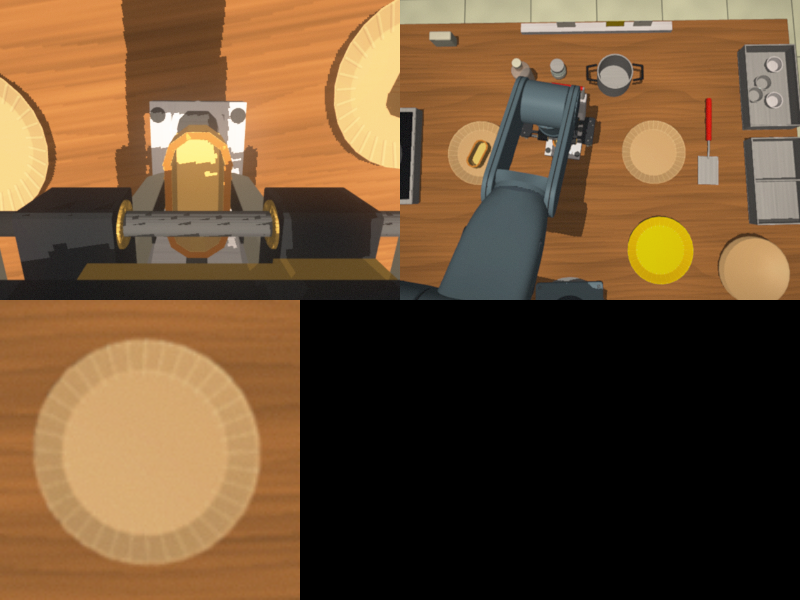

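The wrist view shows the pastry held upright between the fingers, and the plate floor's centre is still at (405,243) in the top view. I move over to it.

Request:
step_arm(increments=[0,0,0,0,-0.6,0,-0.3,0,0,0,0,-1.6,0,-0.3,0,0,0,0,-2.8,0,-0.3,0,0,0,0,-4.1,0,-0.3,0,0,0,0,-5.4,0,-0.3,0,0,0,0,-6.7,0,-0.3,0,0,0,0,-8,0,-0.3,0,0,0,0,-9.2,0,-0.3])

```text
time: 10.1
tcp_pos: [0.5048, -0.2193, 0.1485]
tool_rot: [0.073, 0.997, 0.0, -0.001]
contact_force: [0.9, 0.6, -1.1]
width: 0.471
grasp_force: 10.0
```

Request:
step_arm(increments=[0,0,0,0,-1,0,-0.3,0,0,0,0,-1.8,0,-0.3,0,0,0,0,-2.2,0,-0.3,0,0,0,0,-2.25,0,-0.3,0,0,0,0,-2.25,0,-0.3,0,0,0,0,-2.25,0,-0.3])

```text
time: 10.7
tcp_pos: [0.4981, -0.2719, 0.1494]
tool_rot: [0.072, 0.997, 0.0, -0.0]
contact_force: [0.5, 0.7, -0.3]
width: 0.473
grasp_force: 10.0
```

Run:
```python
from h import *
s=snap('wrist','w4.png'); print(s['obs']['tcp_pos']); rel([.498,-.273,.045],down(81.6))
print(proj(s,[.498,-.273,.006]),[proj(s,[.498+.102*np.cos(a),-.273+.102*np.sin(a),.018]).round() for a in np.arange(4)*np.pi/2])
```

```text
[ 0.49805555 -0.27192161  0.1494197 ]
shift [-0.   -0.05  4.18]
turn [ 0.   -0.    0.02]
[314.56965898 233.57060466] [array([332., 356.]), array([449., 218.]), array([293.,  96.]), array([184., 256.])]
```

View pics/w4.png

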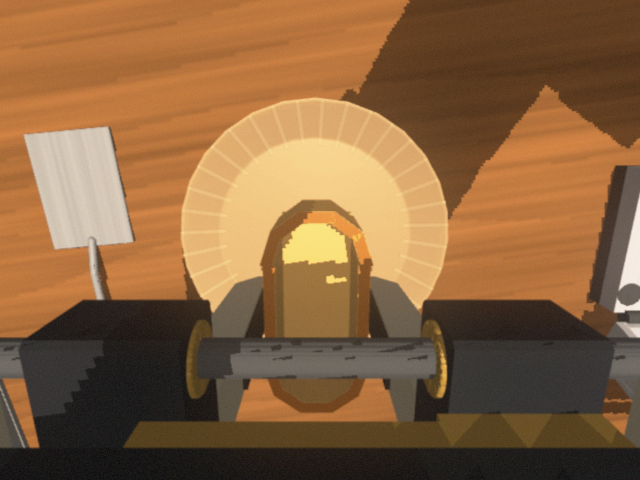

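The plate's rim, at (182..448) across and 98 at the top, matches the prediction within 2 px. I lower gently.

Request:
step_arm(increments=[0,0,0,0,-0.05,0.7,-0.3,0,0,0,0,-0.05,1.6,-0.3,0,0,0,0,-0.05,2.4,-0.3,0,0,0,0,-0.05,3.1,-0.3,0,0,0,0,-0.05,3.6,-0.3,0,0,0,0,-0.05,3.9,-0.3,0,0,0,0,-0.05,4,-0.3,0,0,0,0,-0.05,4,-0.3])

```text
time: 11.55
tcp_pos: [0.4982, -0.2741, 0.0498]
tool_rot: [0.072, 0.997, -0.0, 0.0]
contact_force: [0.6, 0.7, 0.1]
width: 0.473
grasp_force: 10.0
```

Request:
step_arm(increments=[0,0,0,0,0,0.05,-0.3,0,0,0,0,0,0.1,-0.3,0,0,0,0,0,0.15,-0.3,0,0,0,0,0,0.15,-0.3])

```text
time: 11.95
tcp_pos: [0.4986, -0.2745, 0.0465]
tool_rot: [0.072, 0.997, -0.0, 0.001]
contact_force: [1.6, 0.2, 1.5]
width: 0.47
grasp_force: 10.0
```

Request:
step_arm(increments=[0,0,0,0,0,0.04,-0.3,0,0,0,0,0,0.06,-0.3,0,0,0,0,0,0.06,-0.3])

```text
time: 12.25
tcp_pos: [0.4991, -0.2746, 0.0452]
tool_rot: [0.073, 0.997, -0.001, 0.001]
contact_force: [3.1, 1.0, 4.9]
width: 0.475
grasp_force: 10.0
```

The pastry is touching down at about 4 N. I open gradually and then rise.

Request:
step_arm(increments=[0,0,0,0,0,0,0,0,0,0,0,0,0,0.15,0,0,0,0,0,0,0.3,0,0,0,0,0,0,0.4,0,0,0,0,0,0,0.4,0,0,0,0,0,0,0.4], squeeze=3)

```text
time: 12.85
tcp_pos: [0.4979, -0.2741, 0.0443]
tool_rot: [0.072, 0.997, 0.0, -0.0]
contact_force: [0.3, -0.1, 1.3]
width: 0.699
grasp_force: 0.0
```

Request:
step_arm(increments=[0,0,0,0,0,-0.3,0.4,0,0,0,0,0,-1,0.4,0,0,0,0,0,-2,0.4,0,0,0,0,0,-3.3,0.4,0,0,0,0,0,-4.8,0.4,0,0,0,0,0,-6,0.4,0,0,0,0,0,-6,0.4,0,0,0,0,0,-6,0.4])

```text
time: 13.65
tcp_pos: [0.4982, -0.2743, 0.1953]
tool_rot: [0.072, 0.997, -0.001, 0.001]
contact_force: [-0.2, 0.1, -0.2]
width: 0.706
grasp_force: 0.0
```

Run:
```python
from h import *
s=snap('wrist','w5.png'); t=snap('scene','s5.png')
a=np.hstack([cv2.resize(s['frame'],(400,300)),cv2.resize(t['frame'],(400,300))])
b=np.hstack([cv2.resize(t['frame'][245:345,215:348],(400,300)),cv2.resize(t['frame'][170:290,320:480],(400,300))])
cv2.imwrite('pics/c5.png',np.vstack([a,b])[:,:,::-1]); print(s['obs']['contact_force'],s['obs']['tcp_pos'])
print(proj(s,[.498,-.273,.048])*.625)
```

```text
[-0.15544666  0.0907519  -0.16127179] [ 0.49815908 -0.27426539  0.1953227 ]
[198.6095189  144.69799825]
```

View pics/c5.png

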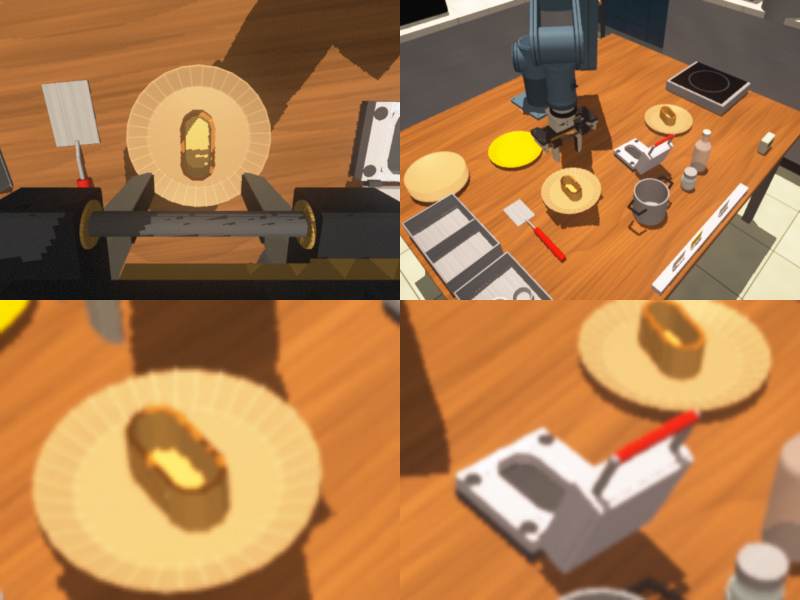

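The pastry stands upright in the middle of the plate (wrist view (198,145), as predicted), the hood rests open, and the arm touches nothing.

```bash
python3 -c "
from bench import manip
print(manip.job_done())"
```

```text
the job is handed in; nothing more can be done
None
```

The job is handed in: the hood rests open on its stop, and the pastry stands upright and released in the middle of the empty glass plate. The last pictures show nothing else disturbed, and no verdict came back.

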